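Make up a bottling label kit at the brew-shop counter

ROBOT

A 6-joint arm with a two-finger parallel gripper is mounted at the origin on the work surface. World frame = base frame: x ahead of the robot, y to its left, z up, the work surface at z = 0. Lengths are in m, angles in rad, forces in N, time in s.
With the tool pointing down it reaches from about 0.35 to 0.975 m from the base axis. Payload 17.4 kg.
Tool frame: the origin (TCP) lies on the centre line of the jaws, within the pads' length; the fingertips stand ahead of it and the grasp point (between the pads) lies 11 mm behind it (bot.finger_overhang is the z of the fingertips in the tool frame, in m); z points along the fingers, y is the line along which they close (so a half turn about z gives the same grasp; the last joint's range is limited). The gripper opens to 85 mm and grips with 20 to 120 N. Pads are 22 mm wide; open, the fingers measure 114 mm over their backs; the gripper's body (76 mm by 85 mm) begins 54 mm behind the grasp point. The pads swing forward as they close: fully open they stand 13 mm farther back than shut.
Start: joints at [1.26, 0.116, 1.442, -0, 1.584, -0.038], TCP at [0.182, 0.65, 0.239] pointing down, gripper open.
Joint ranges: [-2.83, 2.83], [-0.83, 2.19], [0.07, 2.5], [-1.14, 4.28], [0.01, 3], [-2.97, 2.97]. Speed limits (rad/s): [1.89, 1.89, 2.22, 3.14, 3.14, 3.14].

INTERFACE

Orientations are given as a rotation vector (axis times angle).
In Python, from workcell import bot gives the robot as it stands. The module is installed in compiled form; this text tells all that it offers.
- The arm moves only by the shell command python3 -m jog 'ROWS'. ROWS is JSON, a list of rows, each a list of 7 numbers: the opening, from -1 (shut) to 1 (fully open), then the shift along the tool's x, y, z normalised to -1 to 1, where 1 is 0.15 m, then the turn, a rotation vector about the tool's x, y, z normalised to -1 to 1, where 1 is 90 degrees. A call has 1 to 12 rows; each row shifts and turns the commanded pose from where the row before left it, along the tool's axes as they then stand; what a row does not reach is not made up. A row lasts 1/8 s, in which the tool goes at most 62.5 mm and 10.7 degrees, less where a joint would pass 70% of its speed; a pose out of reach is approached as far as the arm can. A call with a number of a shift or a turn outside -1 to 1 is refused whole. A call with a gripper value outside its range is refused whole. The fingers move at their own pace and stop on an object; the grip force is fixed at half the most. Time passes only in rows, so rows that do not move let the fingers close. It gives the time, the measured TCP pose, the force, the opening and the grip force at its end, in the units of the state.
- bot.sense(): the state, without advancing time (a new reading comes with each control period).
- bot.camera(name): name is "scene" or "top" or "wrist"; returns a dict with "image" (420x560x3 uint8, red, green, blue), "vfov" (degrees; the focal length in pixels is half the picture's height over the tangent of half this angle, whatever the lens; pixels are square), "cx", "cy" (the principal point, pixels), "distortion" ([k1, k2, p1, p2, k3] as OpenCV has them; the pictures are not rectified), "rvec" (rotation vector, rad) and "tvec" (3), from world to camera coordinates, as OpenCV has them; the wrist camera has in their place "T_tool_cam" (4x4, takes a point from camera to tool coordinates, whose origin is the TCP and whose axes are the flange's). Camera axes: x right, y down, z forward; pixel columns grow to the right and rows downward; lengths in m; the calibration is good to about 2 mm. A picture is of the moment at which its call begins: read the wrist's pose just before it. There is no depth.
- bot.finish_job(): hands the job in; it is judged then, once.
The state is a dict: "time_s": time; "joint_pos": joint angles; "joint_velocities": joint speeds; "effort": joint torques, N m; "position": TCP position; "tool_rot": TCP orientation; "wrist_force": force on the tool from outside, world axes, zero at the start; "ft_torque": the same for the moment, N m; "opening": opening from 0.0 (shut) to 1.0 (fully open); "gripper_force": force on a finger pad.
Only numpy, scipy, OpenCV 4.12 (cv2) and the standard library are available. Lean on these libraries where they do the work, as an engineer would, in place of code of your own. Each camera call takes 0.05 s, during which the arm holds its last target. There are 200 camera calls.

TASK

Make up the customer's kit tray: slide the tape roll straight up off its post without forcing it, lay it down gently, flat on the floor of the tray's open bay, and stand the thick marker end-down in the tray's narrow tube, pushed or dropped right to the bottom. Leave the slim pen in its block, and do not disturb the bottle and the tub.

Things in the scene. Friction and masses are not known exactly. Their poses are not given: they have to be found in the camera images.
- stand: White metal roll stand, fixed. Origin: centre of its underside, on the post's axis; z up, y along the overhead bar. Base plate 90 (x) x 230 (y) x 10 mm; on it a grey collar of radius 18 mm up to z = 30 mm, then a bare upright steel post of radius 8 mm up to z = 85 mm.
- post_top (a point): Top of the stand's post, on its axis, 85 mm above the stand's underside.
- bar (a point): Middle of the stand's white overhead bar, at stand x = +5 mm, z = 200 mm. Bar 12 x 12 mm, along stand y from -110 to +110 mm, on two legs at y = -105 and +105 mm (12 x 10 mm). It hangs over the post, so a gripper pointing straight down does not fit on the roll: tilt it 30 to 40 degrees, its back leaning to the stand's -x side (the robot's side).
- roll: Roll of pale paper tape wound on a cardboard core: outer radius 28 mm, bore radius 13 mm, 36 mm thick, about 90 g. Origin: centre of its lower face; z along its axis. It starts resting on the stand's collar, lower face at z = 30 mm, with the post through its bore and 19 mm of post showing above it.
- roll_mid (a point): Centre point of the roll, 18 mm above its lower face.
- tray: Low light-wood kit tray, fixed, 124 (x) x 168 (y) mm, floor 6 mm thick, walls 4 mm thick rising 12 mm above the floor (top at z = 18 mm). A divider at y = -35.5 mm splits it into the large open bay (inner 116 x 115.5 mm) and a small part that holds the black tube. Origin: centre of its underside.
- bay (a point): Centre of the floor of the tray's open bay (tray x = 0, y = +23.5 mm, z = 6 mm); axes as the tray's.
- tube_floor (a point): Floor inside the tray's narrow black upright tube (tray x = 0, y = -60 mm, z = 6 mm). Tube: inner radius 9.5 mm, outer radius 13 mm, 60 mm tall.
- tube_mouth (a point): Centre of the open top of that tube, z = 66 mm.
- block: Medium-brown wooden pen block, fixed, 55 (x) x 110 (y) x 60 mm, with two round holes of 16 mm diameter and 45 mm depth at x = 0, y = -30 and +30 mm; hole floor at z = 15 mm. Origin: centre of its underside. One hole holds the thick marker, the other the slim pen.
- marker: Thick marker: grey cylinder of 14 mm diameter with a black cap of the same diameter on top, 130 mm long, about 30 g. Origin: centre of its foot; z along it to the cap. It starts upright in a hole of the block.
- pen: Slim pen, 10 mm diameter, 115 mm long, grey with a black cap, loose in the other hole of the block, where it may lean a little. Origin: centre of its foot. To be left there.
- bottle: Amber glass bottle, radius 27 mm, 150 mm tall, bystander. Origin: centre of its underside.
- tub: White tub with a lid, radius 35 mm, 85 mm tall, bystander. Origin: centre of its underside.
Not all that is in view belongs to the job. Of the things that look like the tray, take the one that is farthest from the robot's base at the start.

How it is judged:
By the outcome, as a careful person would: the job done as asked, in the order asked, and still so for the second after the job is handed in, with the robot touching nothing.
It also fails if it takes over 64 s, if anything falls off the work surface, if the arm or the gripper's body presses on something with over 40 N, if the wrist force passes 120 N, or if a joint passes its speed limit or range.

## Working session

There is one attempt and no reset: what is moved stays moved. The work goes in short steps, Python scripts to look and compute and a shell command to move; the robot and the scene stay as the last step left them, time stands still between calls to the robot, and variables do not carry over. Pictures are saved under pics/ and viewed, at most 10 in all, crops included, and the job is handed in when it is done.

```bash
mkdir -p pics; cat > h.py <<'E'
import numpy as np, cv2, pickle
from scipy.spatial.transform import Rotation as R
from workcell import bot
def K(c):
    f=c["image"].shape[0]/2/np.tan(np.radians(c["vfov"])/2)
    return np.array([[f,0,c["cx"]],[0,f,c["cy"]],[0,0,1.]])
def ext(c,s=None):
    if "rvec" in c: return cv2.Rodrigues(np.array(c["rvec"],float))[0],np.array(c["tvec"],float)
    T=np.eye(4);T[:3,:3]=R.from_rotvec(s["tool_rot"]).as_matrix();T[:3,3]=s["position"]
    M=np.linalg.inv(T@np.array(c["T_tool_cam"]));return M[:3,:3],M[:3,3]
def proj(c,P,s=None):
    r,t=ext(c,s);return cv2.projectPoints(np.array(P,float).reshape(-1,3),cv2.Rodrigues(r)[0],t,K(c),np.array(c["distortion"],float))[0].reshape(-1,2)
def back(c,uv,z,s=None):
    r,t=ext(c,s)
    n=cv2.undistortPoints(np.array(uv,float).reshape(-1,1,2),K(c),np.array(c["distortion"],float)).reshape(-1,2)
    d=np.c_[n,np.ones(len(n))]@r; o=-r.T@t
    return o+d*((np.broadcast_to(z,len(n))-o[2])/d[:,2])[:,None]
def shot(n,tag):
    s=bot.sense();c=bot.camera(n);cv2.imwrite(f"pics/{tag}.png",c["image"][:,:,::-1]);pickle.dump((c,s),open(f"pics/{tag}.pkl","wb"));return c,s
def load(tag): return pickle.load(open(f"pics/{tag}.pkl","rb"))
E
python3 - <<'E'
from h import *
for n in("scene","top"):
    c,s=shot(n,n+"0"); r,t=ext(c); print(n,c["vfov"],-r.T@t,c["distortion"])
a=[cv2.imread(f"pics/{n}0.png") for n in("scene","top")]
print(s["position"],s["tool_rot"],s["time_s"],bot.finger_overhang)
E
```

```text
scene 48.047424516847386 [1.20593284 0.74725723 1.06800626] [-0.0351038  0.         0.         0.         0.       ]
top 46.480657881931336 [0.4467836  0.0111462  1.34336269] [-0.04291078  0.          0.          0.          0.        ]
[0.18181616 0.64986238 0.23857646] [-4.27190500e-01 -3.11223175e+00  1.77631666e-03] 0.05 0.008
```

View pics/top0.png

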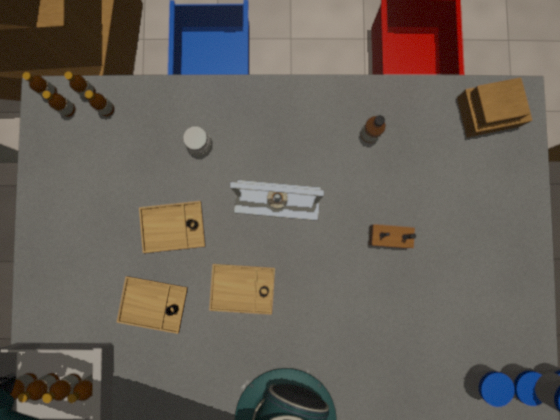

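View pics/scene0.png

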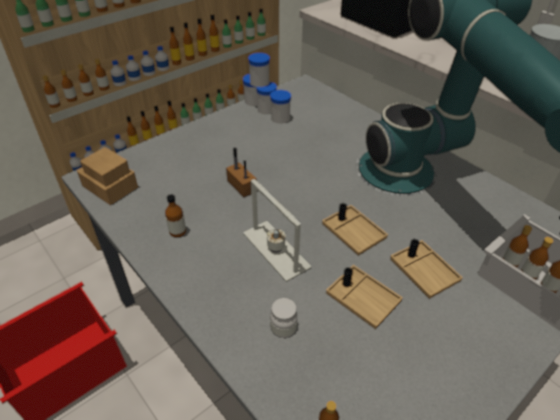

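Top picture: tray-like things at (172,227), (152,305) and (242,289), each with a black tube. Stand with roll at (277,199), block at (393,237) with two pens, tub at (196,139), bottle at (375,127). Scene picture: matching trays at (364,296), (426,268) and (354,229). The taller, thicker pen in the block is at (236,158) and the other at (245,170).

```bash
python3 - <<'E'
from h import *
c,s=load("top0"); 
p=back(c,[(172,227),(152,305),(242,289)],.018);print(p,np.linalg.norm(p[:,:2],axis=1))
hsv=cv2.cvtColor(c["image"],cv2.COLOR_RGB2HSV)
m=cv2.inRange(hsv,(8,70,60),(25,255,255)); 
m=cv2.morphologyEx(m,cv2.MORPH_CLOSE,np.ones((9,9)))
cs,_=cv2.findContours(m,cv2.RETR_EXTERNAL,cv2.CHAIN_APPROX_NONE)
for q in cs:
    if cv2.contourArea(q)>500:
        w=back(c,q.reshape(-1,2),.018)[:,:2]; print(cv2.contourArea(q),cv2.minAreaRect((w*1000).astype(np.float32)))
im=c["image"][:,:,::-1]
def cr(x,y,w,h,k): return cv2.resize(im[y:y+h,x:x+w],None,fx=k,fy=k,interpolation=cv2.INTER_CUBIC)
a=cr(130,165,200,100,4); b=cr(360,210,66,50,4)
b=cv2.copyMakeBorder(b,0,0,0,800-b.shape[1],cv2.BORDER_CONSTANT)
cs,_=load("scene0"); im=cs["image"][:,:,::-1]; d=cr(215,140,128,50,4); b[:,280:280+512]=d[:200]
b=np.clip(b*1.5,0,255).astype(np.uint8)
cv2.imwrite("pics/crop1.png",np.vstack([a,b]))
E
```

```text
[[0.51509237 0.30552803 0.018     ]
 [0.30584222 0.35660546 0.018     ]
 [0.34779995 0.11515163 0.018     ]] [0.59888857 0.46979455 0.3663669 ]
1278.0 ((84.5947036743164, 617.3037719726562), (76.12291717529297, 205.78912353515625), 0.5217005610466003)
2946.0 ((307.5854797363281, 357.67816162109375), (172.0586700439453, 127.81340026855469), 79.98296356201172)
2900.5 ((348.6529235839844, 116.0408706665039), (170.4220733642578, 126.3939208984375), 86.13887023925781)
899.0 ((487.950439453125, -293.6481628417969), (117.93316650390625, 61.34751510620117), 85.35992431640625)
2837.0 ((516.5075073242188, 307.212890625), (127.1445083618164, 171.94178771972656), 6.1446990966796875)
2638.5 ((850.6722412109375, -590.861083984375), (138.0223388671875, 195.76577758789062), 11.82727336883545)
2210.0 ((997.2421875, 638.8741455078125), (315.6310119628906, 333.20367431640625), 4.287878036499023)
754.5 ((1126.1087646484375, 718.65625), (82.46141815185547, 186.38870239257812), 0.4131630063056946)
```

View pics/crop1.png

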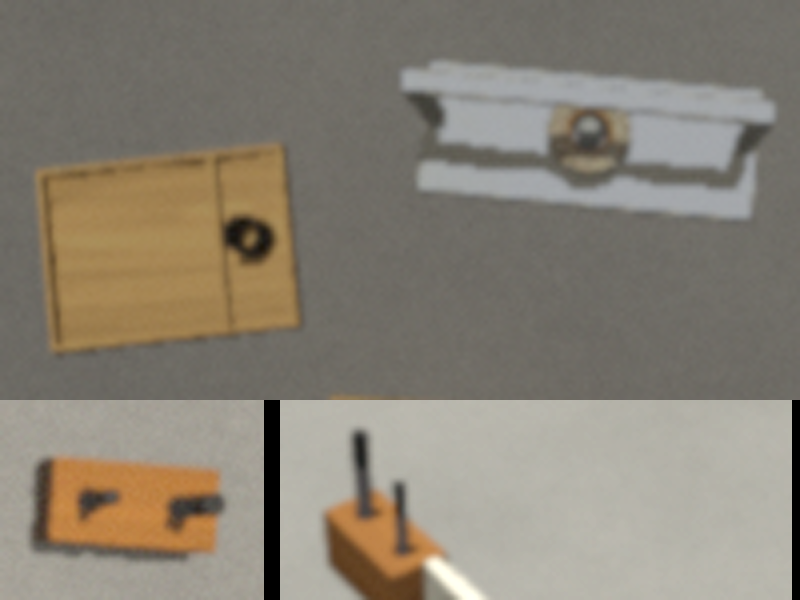

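Candidates for the tray, by top pixel: (172,227) at 0.60 m, (152,305) at 0.47 m and (242,289) at 0.37 m. I take the farthest, (172,227). The crop shows its tube on the −y side at about (192,225). The marker is the thicker, taller pen: the right one in the block from above, on the −y side at about (406,237). The pen is the left one at (384,235). The stand's near base edge runs from (234.5,212.5) to (317.5,219.3), and the post top is at about (277.3,197).

```bash
python3 - <<'E'
from h import *
c,s=load("top0"); o=np.array([130,165])
f=lambda pts:o+np.array(pts)/4.
a,b=back(c,f([(418,190),(750,217)]),.01); d=a-b; L=np.linalg.norm(d); yaw=np.arctan2(-d[0],d[1])
print("stand edge len",L,"yaw",np.degrees(yaw),"centre",(a+b)/2+.045*np.array([np.cos(yaw),np.sin(yaw),0]))
a2,b2=back(c,f([(402,70),(770,100)]),.206);d=a2-b2;print("bar",np.linalg.norm(d),np.degrees(np.arctan2(-d[0],d[1])),(a2+b2)/2)
print("post",back(c,f([(590,127)]),.085),"roll outer",back(c,f([(588,130)]),.066))
print("tube mouth",back(c,f([(250,239)]),.066))
ty=np.radians(6.1);t=np.array([.5165,.3072]);Ry=np.array([-np.sin(ty),np.cos(ty)])
print("tray: bay",t+.0235*Ry,"tube",t-.06*Ry)
# block top face: corners in crop /4 + (360,210), crop offset row 400
g=lambda pts:np.array([360,210])+(np.array(pts)-[0,400])/4.
w=back(c,g([(50,458),(217,470),(215,552),(48,545)]),.06);print("block",w, w.mean(0))
E
```

```text
stand edge len 0.2276986792863269 yaw -4.876173049880916 centre [0.58974878 0.01953073 0.01      ]
bar 0.21645292556159595 -4.886093648284071 [0.6001331  0.02019609 0.206     ]
post [[0.58901811 0.01864442 0.085     ]] roll outer [[0.58918787 0.02007725 0.066     ]]
tube mouth [[0.51832708 0.24123864 0.066     ]]
tray: bay [0.51400279 0.33056694] tube [0.52287584 0.24753972]
block [[ 0.51746882 -0.23128993  0.06      ]
 [ 0.50904087 -0.34193878  0.06      ]
 [ 0.45506632 -0.3392194   0.06      ]
 [ 0.46029424 -0.22888838  0.06      ]] [ 0.48546756 -0.28533412  0.06      ]
```

```bash
cat >> h.py <<'E'
from scipy.linalg import logm,expm
def T(Rm,p): M=np.eye(4);M[:3,:3]=Rm;M[:3,3]=p;return M
def cur(): s=bot.sense();return T(R.from_rotvec(s["tool_rot"]).as_matrix(),s["position"])
def tilt(yaw,t):  # tool leaning to -x of yawed frame; tool y along +-yaw y
    zx=np.array([np.cos(yaw),np.sin(yaw),0]);y=np.array([-np.sin(yaw),np.cos(yaw),0])
    z=zx*np.sin(t)-np.array([0,0,1])*np.cos(t)
    return [np.c_[np.cross(sg*y,z),sg*y,z] for sg in(1,-1)]
def rows(A,B):
    D=np.linalg.inv(A)@B
    n=int(max(np.ceil(np.linalg.norm(D[:3,3])/.055),np.ceil(np.degrees(R.from_matrix(D[:3,:3]).magnitude())/10),1))
    S=np.real(expm(np.real(logm(D))/n))
    v=np.r_[S[:3,3]/.15,R.from_matrix(S[:3,:3]).as_rotvec()/(np.pi/2)]
    P=[(A@np.linalg.matrix_power(S,k))[:3,3].round(3).tolist() for k in range(n+1)]
    print(n,"x",v.round(4).tolist(),"path",P[::max(1,n//4)])
E
python3 - <<'E'
from h import *
A=cur();print(A.round(3))
st=np.array([.589,.0192,0]);ya=np.radians(-4.9)
for Rm in tilt(ya,np.radians(40)):
    g=st+[0,0,.056]; tcp=g+Rm[:,2]*(.011-.16)
    print(tcp.round(3)); rows(A,T(Rm,tcp))
    M=T(Rm,tcp+[-.1,.15,.1]);rows(A,M);rows(M,T(Rm,tcp))
E
```

```text
[[-0.963  0.269 -0.     0.182]
 [ 0.269  0.963 -0.001  0.65 ]
 [ 0.    -0.001 -1.     0.239]
 [ 0.     0.     0.     1.   ]]
[0.494 0.027 0.17 ]
13 x [-0.1992, -0.2851, 0.1011, -0.0033, -0.0341, -0.0088] path [[0.182, 0.65, 0.239], [0.238, 0.502, 0.198], [0.305, 0.357, 0.171], [0.382, 0.213, 0.159], [0.465, 0.073, 0.165]]
10 x [-0.1997, -0.2828, 0.0392, -0.0042, -0.0443, -0.0114] path [[0.182, 0.65, 0.239], [0.218, 0.552, 0.229], [0.258, 0.456, 0.227], [0.302, 0.361, 0.233], [0.347, 0.268, 0.247], [0.394, 0.177, 0.27]]
4 x [-0.0364, -0.2349, 0.2481, 0.0, 0.0, 0.0] path [[0.394, 0.177, 0.27], [0.419, 0.14, 0.245], [0.444, 0.102, 0.22], [0.469, 0.065, 0.195], [0.494, 0.027, 0.17]]
[0.494 0.027 0.17 ]
17 x [-0.3474, 0.1884, -0.0462, -0.038, 0.0036, 0.1043] path [[0.182, 0.65, 0.239], [0.414, 0.642, 0.27], [0.59, 0.489, 0.292], [0.635, 0.26, 0.271], [0.536, 0.061, 0.196]]
17 x [-0.2547, 0.145, -0.0681, -0.038, 0.0036, 0.1043] path [[0.182, 0.65, 0.239], [0.353, 0.646, 0.283], [0.482, 0.53, 0.319], [0.51, 0.355, 0.323], [0.428, 0.203, 0.285]]
4 x [0.0364, 0.2349, 0.2481, 0.0, -0.0, 0.0] path [[0.394, 0.177, 0.27], [0.419, 0.14, 0.245], [0.444, 0.102, 0.22], [0.469, 0.065, 0.195], [0.494, 0.027, 0.17]]
```

```bash
r='[1,-0.2,-0.283,0.039,-0.0042,-0.0443,-0.0114]'; python3 -m jog '[[1,-0.2,-0.283,0.039,-0.0042,-0.0443,-0.0114],[1,-0.2,-0.283,0.039,-0.0042,-0.0443,-0.0114],[1,-0.2,-0.283,0.039,-0.0042,-0.0443,-0.0114],[1,-0.2,-0.283,0.039,-0.0042,-0.0443,-0.0114],[1,-0.2,-0.283,0.039,-0.0042,-0.0443,-0.0114],[1,-0.2,-0.283,0.039,-0.0042,-0.0443,-0.0114],[1,-0.2,-0.283,0.039,-0.0042,-0.0443,-0.0114],[1,-0.2,-0.283,0.039,-0.0042,-0.0443,-0.0114],[1,-0.2,-0.283,0.039,-0.0042,-0.0443,-0.0114],[1,-0.2,-0.283,0.039,-0.0042,-0.0443,-0.0114],[1,0,0,0,0,0,0]]'
python3 - <<'E'
from h import *
A=cur();print(A.round(3),bot.sense()["time_s"])
Rm=tilt(np.radians(-4.9),np.radians(40))[0]
rows(A,T(Rm,[.494,.027,.17]))
E
```

```text
time_s: 1.48
position: [0.3947, 0.1745, 0.2699]
tool_rot: [0.11, 2.442, -0.041]
wrist_force: [-0.2, -0.6, 0.3]
opening: 0.995
gripper_force: 0.0
[[-0.763  0.09   0.64   0.395]
 [ 0.069  0.996 -0.059  0.175]
 [-0.642 -0.001 -0.766  0.27 ]
 [ 0.     0.     0.     1.   ]] 1.475
4 x [-0.0358, -0.2302, 0.2476, -0.0006, -0.0001, -0.0005] path [[0.395, 0.175, 0.27], [0.419, 0.138, 0.245], [0.444, 0.101, 0.22], [0.469, 0.064, 0.195], [0.494, 0.027, 0.17]]
```

```bash
python3 -m jog '[[1,-0.036,-0.23,0.247,0,0,0],[1,-0.036,-0.23,0.247,0,0,0],[1,-0.036,-0.23,0.247,0,0,0],[1,-0.036,-0.23,0.247,-0.002,0,-0.002],[1,0,0,0,0,0,0]]'
python3 - <<'E'
from h import *
c,s=shot("wrist","w1");print(cur().round(3),s["time_s"])
im=c["image"][:,:,::-1].copy()
st=np.array([.589,.0192,0]);ya=np.radians(-4.9);Z=R.from_euler("z",ya).as_matrix()
th=np.linspace(0,2*np.pi,40)
circ=lambda r,z:[st+Z@[r*np.cos(t),r*np.sin(t),z] for t in th]
for P in(circ(.008,.085),circ(.028,.066),circ(.028,.03),[st+Z@[x,y,.01] for x,y in((-.045,-.115),(-.045,.115),(.045,.115),(.045,-.115),(-.045,-.115))]):
    cv2.polylines(im,[proj(c,P,s).astype(np.int32)],False,(0,0,255),1)
cv2.imwrite("pics/w1o.png",im)
E
```

```text
time_s: 2.1
position: [0.4952, 0.0293, 0.1685]
tool_rot: [0.106, 2.447, -0.038]
wrist_force: [-0.4, 0.8, 0.8]
opening: 1.0
gripper_force: 0.0
[[-0.766  0.085  0.637  0.495]
 [ 0.066  0.996 -0.054  0.031]
 [-0.64   0.001 -0.769  0.17 ]
 [ 0.     0.     0.     1.   ]] 2.1
```

View pics/w1o.png

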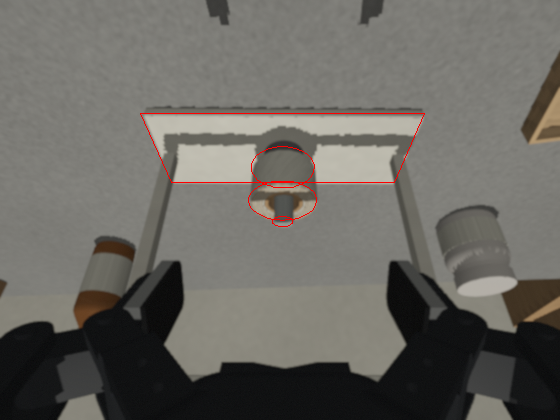

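The overlay agrees with the picture to about 2 px: roll centre near (283,200), post top at (283,222), and the jaws' middle at column 285. The stand pose is confirmed, so I approach.

```bash
python3 - <<'E'
from h import *
st=np.array([.588,.0192,0]);ya=np.radians(-4.9)
Rm=tilt(ya,np.radians(40))[0]
for b in(.05,0): 
    B=T(Rm,st+[-.003,0,.056]+Rm[:,2]*(.011-b));print(B[:3,3].round(4));rows(cur(),B)
E
```

```text
[0.56   0.0213 0.0859]
2 x [0.012, -0.0128, 0.3551, 0.0003, -0.0013, 0.0] path [[0.495, 0.031, 0.17], [0.528, 0.026, 0.128], [0.56, 0.021, 0.086]]
[0.592  0.0186 0.0476]
3 x [0.0078, -0.0086, 0.3478, 0.0002, -0.0008, 0.0] path [[0.495, 0.031, 0.17], [0.527, 0.027, 0.129], [0.56, 0.023, 0.088], [0.592, 0.019, 0.048]]
```

```bash
python3 -m jog '[[1,0.008,-0.006,0.178,0,-0.001,0],[1,0.008,-0.006,0.178,0,-0.001,0],[1,0.004,-0.006,0.178,0,0,0],[1,0.004,-0.006,0.178,0,0,0],[1,0,0,0,0,0,0],[1,0,0,0,0,0,0]]'
python3 - <<'E'
from h import *
for i in range(4):
    c,s=shot("wrist","w2");print(np.round(s["position"],4),np.round(s["tool_rot"],3))
im=c["image"][:,:,::-1].copy()
st=np.array([.588,.0192,0]);th=np.linspace(0,2*np.pi,40)
for r,z in((.008,.085),(.028,.066)):
    cv2.polylines(im,[proj(c,[st+[r*np.cos(t),r*np.sin(t),z] for t in th],s).astype(np.int32)],False,(0,0,255),1)
cv2.imwrite("pics/w2o.png",im)
Rm=tilt(np.radians(-4.9),np.radians(40))[0]
rows(cur(),T(Rm,st+[-.003,0,.056]+Rm[:,2]*.011))
E
```

```text
time_s: 2.9
position: [0.5607, 0.0237, 0.0883]
tool_rot: [0.098, 2.439, -0.035]
wrist_force: [0.5, -0.2, -0.0]
opening: 1.001
gripper_force: 0.0
[0.5607 0.0237 0.0883] [ 0.098  2.439 -0.035]
[0.5608 0.0235 0.0886] [ 0.099  2.438 -0.035]
[0.5608 0.0232 0.0886] [ 0.099  2.438 -0.035]
[0.5608 0.023  0.0885] [ 0.099  2.438 -0.036]
1 x [0.015, -0.0109, 0.343, 0.0019, 0.0023, 0.0017] path [[0.561, 0.023, 0.088], [0.592, 0.019, 0.048]]
```

View pics/w2o.png

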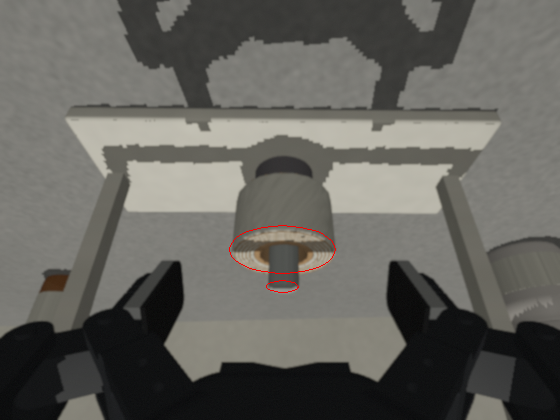

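The picture shows the roll (top ellipse centre at (285,248)) centred between the pads (183 to 387), with 3 px of lateral offset against the model. So I go straight in along tool z, then close.

```bash
python3 -m jog '[[1,0.008,-0.001,0.17,0.002,0.002,0.002],[1,0.007,-0.001,0.172,0,0,0],[1,0,0,0,0,0,0],[1,0,0,0,0,0,0]]' && python3 -m jog '[[0.3,0,0,0,0,0,0],[0.3,0,0,0,0,0,0],[0.3,0,0,0,0,0,0]]'
python3 - <<'E'
from h import *
c,s=shot("wrist","w3");print(cur().round(4),s["wrist_force"],s["opening"])
E
```

```text
time_s: 3.6
position: [0.5917, 0.0195, 0.0472]
tool_rot: [0.106, 2.442, -0.039]
wrist_force: [-0.3, -0.1, 0.1]
opening: 1.002
gripper_force: 0.0
time_s: 3.98
position: [0.5922, 0.0195, 0.0475]
tool_rot: [0.106, 2.441, -0.038]
wrist_force: [-6.2, -0.3, 8.4]
opening: 0.649
gripper_force: 24.3
[[-0.7629  0.0864  0.6407  0.5922]
 [ 0.0662  0.9963 -0.0555  0.0195]
 [-0.6431  0.     -0.7658  0.0475]
 [ 0.      0.      0.      1.    ]] [-6.20378231 -0.26193475  8.37525873] 0.6494278941215361
```

View pics/w3.png

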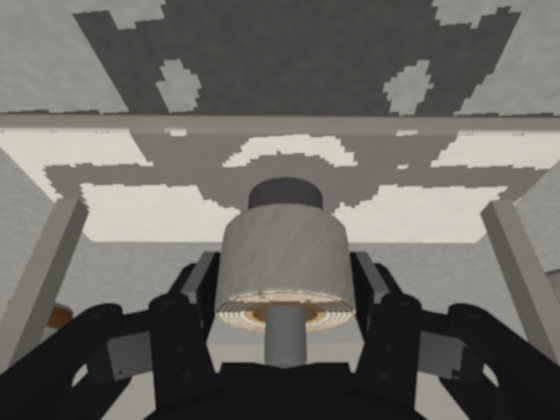

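The roll sits between the pads, about (285,280) with the post at column 285. Now I firm the grip and check the force.

```bash
python3 -m jog '[[-1,0,0,0,0,0,0],[-1,0,0,0,0,0,0],[-1,0,0,0,0,0,0]]'; python3 -m jog '[[-1,-0.0086,0,-0.0102,0,0,0],[-1,-0.0086,0,-0.0102,0,0,0],[-1,0,0,0,0,0,0]]'
```

```text
time_s: 4.4
position: [0.5924, 0.0195, 0.0478]
tool_rot: [0.106, 2.441, -0.038]
wrist_force: [-5.0, 0.3, 8.1]
opening: 0.646
gripper_force: 62.5
time_s: 4.78
position: [0.5918, 0.0194, 0.0504]
tool_rot: [0.106, 2.443, -0.039]
wrist_force: [-0.6, -0.3, -1.3]
opening: 0.643
gripper_force: 63.2
```

```bash
python3 -m jog '[[-1,-0.0386,0,-0.046,0,0,0],[-1,-0.0386,0,-0.046,0,0,0],[-1,-0.0386,0,-0.046,0,0,0],[-1,0,0,0,0,0,0]]'; python3 -m jog '[[-1,-0.0386,0,-0.046,0,0,0],[-1,-0.0386,0,-0.046,0,0,0],[-1,-0.0386,0,-0.046,0,0,0],[-1,0,0,0,0,0,0]]'
python3 - <<'E'
from h import *
c,s=shot("wrist","w4");print(cur().round(4))
E
```

```text
time_s: 5.28
position: [0.5924, 0.0195, 0.0787]
tool_rot: [0.106, 2.441, -0.038]
wrist_force: [0.5, -0.4, -0.3]
opening: 0.638
gripper_force: 63.2
time_s: 5.78
position: [0.5923, 0.0194, 0.1056]
tool_rot: [0.106, 2.441, -0.038]
wrist_force: [0.6, 0.3, -0.9]
opening: 0.641
gripper_force: 63.2
[[-7.636e-01  8.650e-02  6.399e-01  5.921e-01]
 [ 6.620e-02  9.963e-01 -5.560e-02  1.940e-02]
 [-6.423e-01 -1.000e-04 -7.664e-01  1.048e-01]
 [ 0.000e+00  0.000e+00  0.000e+00  1.000e+00]]
```

View pics/w4.png

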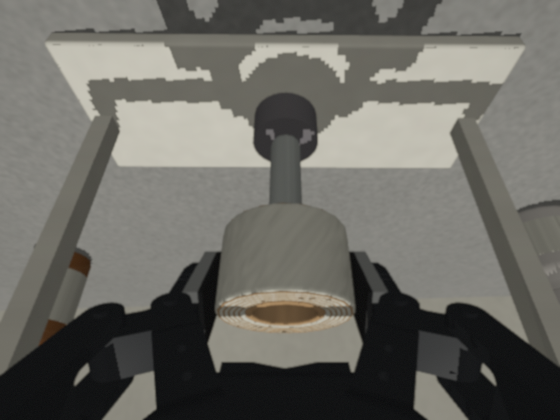

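The roll is clear of the post: the bore is empty and the post top is below the roll at (285,205). Next: 3 mm up, then out backwards to the robot's side.

```bash
python3 -m jog '[[-1,-0.0128,0,-0.0153,0,0,0],[-1,0.0766,0,-0.0643,0,0,0],[-1,0.115,0,-0.0965,0,0,0],[-1,0.115,0,-0.0965,0,0,0],[-1,0.115,0,-0.0965,0,0,0],[-1,0.115,0,-0.0965,0,0,0],[-1,0.115,0,-0.0965,0,0,0],[-1,0,0,0,0,0,0]]'
cat > bay.py <<'E'
from h import *
import sys
A=cur(); bay=np.array([.514,.3306]); yaw0=np.radians(-4.95); ty=np.radians(6.1)
Rm=tilt(ty,np.arcsin(.641))[0]
off=R.from_euler("z",ty-yaw0).as_matrix()[:2,:2]@np.array([.588-.592,.0205-.0195])
for z in map(float,sys.argv[1:]):
    B=T(Rm,[*(bay-off),z]);print(B[:3,3].round(4));rows(A,B);A=B
E
python3 bay.py .16 .06 .03 .0235
```

```text
time_s: 6.82
position: [0.4642, 0.0306, 0.1077]
tool_rot: [0.105, 2.442, -0.038]
wrist_force: [0.0, 0.2, -0.8]
opening: 0.641
gripper_force: 63.4
[0.5181 0.3304 0.16  ]
6 x [-0.0817, 0.3339, -0.0073, -0.0131, 0.0002, -0.0157] path [[0.464, 0.031, 0.108], [0.477, 0.08, 0.116], [0.489, 0.129, 0.125], [0.498, 0.179, 0.134], [0.507, 0.229, 0.143], [0.513, 0.28, 0.151], [0.518, 0.33, 0.16]]
[0.5181 0.3304 0.06  ]
2 x [0.2137, 0.0, 0.2558, 0.0, 0.0, 0.0] path [[0.518, 0.33, 0.16], [0.518, 0.33, 0.11], [0.518, 0.33, 0.06]]
[0.5181 0.3304 0.03  ]
1 x [0.1282, 0.0, 0.1535, 0.0, 0.0, 0.0] path [[0.518, 0.33, 0.06], [0.518, 0.33, 0.03]]
[0.5181 0.3304 0.0235]
1 x [0.0278, 0.0, 0.0333, 0.0, 0.0, 0.0] path [[0.518, 0.33, 0.03], [0.518, 0.33, 0.024]]
```

```bash
python3 -m jog '[[-1,-0.082,0.334,-0.007,-0.0131,0,-0.0157],[-1,-0.082,0.334,-0.007,-0.0131,0,-0.0157],[-1,-0.082,0.334,-0.007,-0.0131,0,-0.0157],[-1,-0.082,0.334,-0.007,-0.0131,0,-0.0157],[-1,-0.082,0.334,-0.007,-0.0131,0,-0.0157],[-1,-0.082,0.334,-0.007,-0.0131,0,-0.0157],[-1,0,0,0,0,0,0],[-1,0,0,0,0,0,0]]'
python3 bay.py .06 .03; python3 - <<'E'
from h import *
c,s=shot("top","t5");im=c["image"][:,:,::-1].copy()
ty=np.radians(6.1);Z=R.from_euler("z",ty).as_matrix();t=np.array([.5165,.3072,0])
P=[t+Z@[x,y,.018] for x,y in((-.062,-.084),(-.062,.084),(.062,.084),(.062,-.084),(-.062,-.084))]
w=[t+Z@[.011*np.cos(a),-.06+.011*np.sin(a),.066] for a in np.linspace(0,6.3,40)]
k=5;o=np.array([130,170])
cr=cv2.resize(im[170:280,130:240],None,fx=k,fy=k,interpolation=cv2.INTER_CUBIC)
for q in(P,w): cv2.polylines(cr,[((proj(c,q)-o+.5)*k).astype(np.int32)],False,(0,0,255),1)
c2,s2=shot("wrist","w5"); im=c2["image"][:,:,::-1].copy()
for q in(P,w): cv2.polylines(im,[proj(c2,q,s2).astype(np.int32)],False,(0,0,255),1)
a=np.zeros((600,800,3),np.uint8);b=cv2.resize(im,(400,300));d=cv2.resize(cr,(400,400));a[:400,:400]=d;a[:300,400:]=b
cv2.imwrite("pics/p5.png",a)
E
```

```text
time_s: 7.82
position: [0.5193, 0.3302, 0.1587]
tool_rot: [-0.131, 2.443, 0.046]
wrist_force: [0.2, 0.7, -1.1]
opening: 0.641
gripper_force: 63.6
[0.5181 0.3304 0.06  ]
2 x [0.2137, 0.0013, 0.2501, -0.0003, -0.0001, 0.0002] path [[0.519, 0.33, 0.159], [0.519, 0.33, 0.109], [0.518, 0.33, 0.06]]
[0.5181 0.3304 0.03  ]
1 x [0.1282, 0.0, 0.1535, 0.0, 0.0, 0.0] path [[0.518, 0.33, 0.06], [0.518, 0.33, 0.03]]
```

View pics/p5.png

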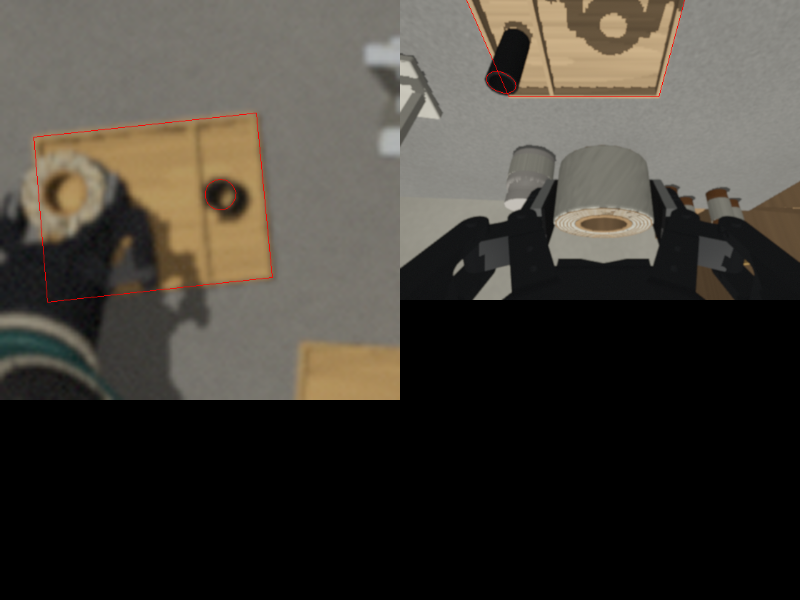

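The top overlay fits the tray rim. In the wrist view the tray corner (near (510,97) to (660,97) in the collage) and the tube mouth at (501,84) agree with the model. I lower into the bay.

```bash
python3 -m jog '[[-1,0.142,0.001,0.167,0,0,0],[-1,0.142,0.001,0.167,0,0,0],[-1,0.142,0.001,0.167,0,0,0],[-1,0,0,0,0,0,0],[-1,0.064,0,0.0767,0,0,0],[-1,0.043,0,0.0511,0,0,0],[-1,0,0,0,0,0,0],[-1,0,0,0,0,0,0]]'
```

```text
time_s: 8.93
position: [0.5185, 0.3308, 0.0365]
tool_rot: [-0.13, 2.441, 0.047]
wrist_force: [-0.1, 0.3, -0.8]
opening: 0.646
gripper_force: 63.7
```

```bash
python3 bay.py .03 .0235
```

```text
[0.5181 0.3304 0.03  ]
1 x [0.0304, -0.0022, 0.0315, -0.0002, 0.001, -0.0] path [[0.519, 0.331, 0.037], [0.518, 0.33, 0.03]]
[0.5181 0.3304 0.0235]
1 x [0.0278, 0.0, 0.0333, 0.0, 0.0, 0.0] path [[0.518, 0.33, 0.03], [0.518, 0.33, 0.024]]
```

```bash
python3 -m jog '[[-1,0.013,0,0.0153,0,0,0],[-1,0.013,0,0.0153,0,0,0],[-1,0.0064,0,0.0077,0,0,0],[-1,0.0064,0,0.0077,0,0,0],[-1,0,0,0,0,0,0]]'; python3 -m jog '[[-1,0.0043,0,0.0051,0,0,0],[-1,0.0043,0,0.0051,0,0,0],[-1,0,0,0,0,0,0]]'
```

```text
time_s: 9.55
position: [0.5183, 0.3306, 0.0269]
tool_rot: [-0.13, 2.442, 0.047]
wrist_force: [0.9, 0.6, -1.0]
opening: 0.638
gripper_force: 63.7
time_s: 9.93
position: [0.5183, 0.3306, 0.0249]
tool_rot: [-0.13, 2.442, 0.047]
wrist_force: [-0.2, -0.8, -0.7]
opening: 0.641
gripper_force: 63.7
```

```bash
python3 -m jog '[[-1,0.0043,0,0.0051,0,0,0],[-1,0,0,0,0,0,0]]'; python3 -m jog '[[-1,0.0043,0,0.0051,0,0,0],[-1,0,0,0,0,0,0]]';  python3 -m jog '[[-1,0.002,0,0.0025,0,0,0],[-1,0,0,0,0,0,0]]'
```

```text
time_s: 10.18
position: [0.5183, 0.3306, 0.0239]
tool_rot: [-0.13, 2.442, 0.047]
wrist_force: [0.1, -0.5, -1.6]
opening: 0.64
gripper_force: 63.7
time_s: 10.42
position: [0.5187, 0.3308, 0.0238]
tool_rot: [-0.13, 2.441, 0.047]
wrist_force: [-2.8, -1.3, 5.4]
opening: 0.644
gripper_force: 64.4
time_s: 10.68
position: [0.5189, 0.331, 0.0238]
tool_rot: [-0.13, 2.44, 0.047]
wrist_force: [-6.0, -3.0, 10.0]
opening: 0.646
gripper_force: 64.9
```

It is on the floor, with a 10 N contact. Release just wide enough, then back out along the tool axis.

```bash
python3 -m jog '[[0.4,0,0,0,0,0,0],[0.55,0,0,0,0,0,0],[0.55,0,0,0,0,0,0],[0.55,0,0,0,0,0,0]]'; python3 -m jog '[[0.55,0,0,-0.05,0,0,0],[0.55,0,0,-0.1,0,0,0],[0.55,0,0,-0.2,0,0,0],[0.55,0,0,-0.3,0,0,0],[0.55,0,0,-0.3,0,0,0],[1,0,0,0,0,0,0]]'
python3 - <<'E'
from h import *
c,s=shot("wrist","w6")
E
```

```text
time_s: 11.18
position: [0.5183, 0.3306, 0.0224]
tool_rot: [-0.13, 2.442, 0.047]
wrist_force: [-0.0, -0.0, -0.1]
opening: 0.771
gripper_force: 0.0
time_s: 11.92
position: [0.4264, 0.3219, 0.1361]
tool_rot: [-0.13, 2.437, 0.053]
wrist_force: [0.8, 0.6, -0.0]
opening: 0.961
gripper_force: 0.0
```

View pics/w6.png

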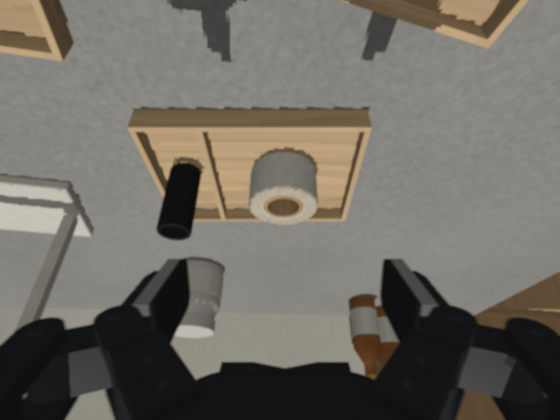

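The wrist picture shows the roll flat in the bay at (284,185), with the tube mouth at (175,231). Now to the marker.

```bash
python3 - <<'E'
from h import *
c,s=load("w6");print("tube",back(c,[(175,231)],.066,s))
def down(a): y=np.array([np.cos(a),np.sin(a),0]);z=np.array([0,0,-1.]);return np.c_[np.cross(y,z),y,z]
A=cur()
W=[T(tilt(0,np.radians(25))[0],[.40,.2,.33]),T(down(np.radians(-3.5)),[.40,-.15,.36]),T(down(np.radians(-3.5)),[.484,-.315,.30])]
for B in W: rows(A,B);A=B
E
```

```text
tube [[0.52206895 0.24867666 0.066     ]]
5 x [-0.1087, -0.1579, -0.2434, 0.0076, 0.0335, 0.0114] path [[0.427, 0.322, 0.134], [0.418, 0.297, 0.172], [0.411, 0.272, 0.211], [0.406, 0.248, 0.251], [0.402, 0.224, 0.29], [0.4, 0.2, 0.33]]
10 x [-0.1788, -0.1906, 0.0107, 0.0226, 0.0213, 0.1021] path [[0.4, 0.2, 0.33], [0.445, 0.139, 0.348], [0.47, 0.065, 0.359], [0.47, -0.013, 0.363], [0.446, -0.087, 0.363], [0.4, -0.15, 0.36]]
4 x [-0.2659, 0.1565, 0.1, 0.0, 0.0, 0.0] path [[0.4, -0.15, 0.36], [0.421, -0.191, 0.345], [0.442, -0.232, 0.33], [0.463, -0.274, 0.315], [0.484, -0.315, 0.3]]
```

```bash
python3 -m jog '[[1,-0.109,-0.158,-0.243,0.0076,0.0335,0.0114],[1,-0.109,-0.158,-0.243,0.0076,0.0335,0.0114],[1,-0.109,-0.158,-0.243,0.0076,0.0335,0.0114],[1,-0.109,-0.158,-0.243,0.0076,0.0335,0.0114],[1,-0.109,-0.158,-0.243,0.0076,0.0335,0.0114]]' && python3 -m jog '[[1,-0.179,-0.191,0.011,0.0226,0.0213,0.102],[1,-0.179,-0.191,0.011,0.0226,0.0213,0.102],[1,-0.179,-0.191,0.011,0.0226,0.0213,0.102],[1,-0.179,-0.191,0.011,0.0226,0.0213,0.102],[1,-0.179,-0.191,0.011,0.0226,0.0213,0.102],[1,-0.179,-0.191,0.011,0.0226,0.0213,0.102],[1,-0.179,-0.191,0.011,0.0226,0.0213,0.102],[1,-0.179,-0.191,0.011,0.0226,0.0213,0.102],[1,-0.179,-0.191,0.011,0.0226,0.0213,0.102],[1,-0.179,-0.191,0.011,0.0226,0.0213,0.102],[1,0,0,0,0,0,0]]'
cat >> h.py <<'E'
def down(a): y=np.array([np.cos(a),np.sin(a),0]);z=np.array([0,0,-1.]);return np.c_[np.cross(y,z),y,z]
E
python3 - <<'E'
from h import *
A=cur();print(A.round(3),bot.sense()["joint_pos"]);rows(A,T(down(np.radians(-3.5)),[.484,-.315,.28]))
E
```

```text
time_s: 12.6
position: [0.4011, 0.1991, 0.3285]
tool_rot: [0.001, 2.711, -0.005]
wrist_force: [0.5, -0.3, 0.2]
opening: 0.997
gripper_force: 0.0
time_s: 13.98
position: [0.4004, -0.1527, 0.3576]
tool_rot: [-2.293, -2.145, 0.007]
wrist_force: [-0.6, 0.2, 0.1]
opening: 0.999
gripper_force: 0.0
[[ 0.067  0.998 -0.005  0.4  ]
 [ 0.998 -0.067 -0.002 -0.153]
 [-0.002 -0.005 -1.     0.358]
 [ 0.     0.     0.     1.   ]] [-0.42149639 -0.4289867   1.73525899 -0.00362526  1.83884096 -0.3558137 ]
4 x [-0.2609, 0.1569, 0.1292, -0.0007, 0.0003, -0.0009] path [[0.4, -0.153, 0.358], [0.421, -0.193, 0.338], [0.442, -0.234, 0.319], [0.463, -0.274, 0.299], [0.484, -0.315, 0.28]]
```

```bash
python3 -m jog '[[1,-0.261,0.157,0.129,0,0,0],[1,-0.261,0.157,0.129,0,0,0],[1,-0.261,0.157,0.129,0,0,0],[1,-0.261,0.157,0.129,0,0,0],[1,0,0,0,0,0,0],[1,0,0,0,0,0,0]]'
python3 - <<'E'
from h import *
c,s=shot("wrist","w7");im=c["image"][:,:,::-1].copy();print(cur().round(4))
b=np.array([.4855,-.2853,0]);Z=R.from_euler("z",np.radians(-3.5)).as_matrix()
th=np.linspace(0,6.3,40)
P=[[b+Z@[x,y,.06] for x,y in((-.0275,-.055),(-.0275,.055),(.0275,.055),(.0275,-.055),(-.0275,-.055))]]
P+=[[b+Z@[.008*np.cos(t),y+.008*np.sin(t),.06] for t in th] for y in(-.03,.03)]
P+=[[b+Z@[.007*np.cos(t),-.03+.007*np.sin(t),.145] for t in th]]
for q in P: cv2.polylines(im,[proj(c,q,s).astype(np.int32)],False,(0,0,255),1)
cv2.imwrite("pics/w7o.png",im)
E
```

```text
time_s: 14.72
position: [0.4857, -0.3123, 0.2811]
tool_rot: [-2.287, -2.154, 0.006]
wrist_force: [-0.4, -0.1, -0.3]
opening: 0.998
gripper_force: 0.0
[[ 0.0597  0.9982 -0.0021  0.4856]
 [ 0.9982 -0.0597 -0.0029 -0.3121]
 [-0.003  -0.0019 -1.      0.2818]
 [ 0.      0.      0.      1.    ]]
```

View pics/w7o.png

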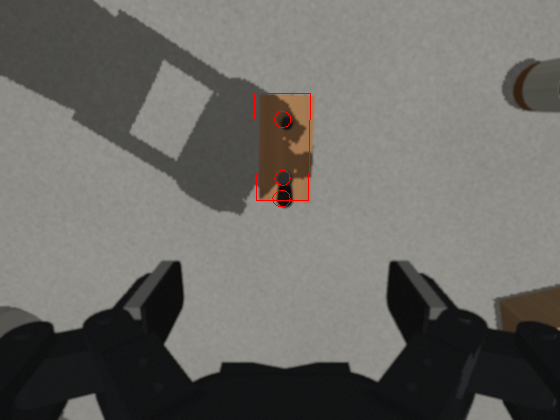

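The wrist view shows the marker cap at (284,199), on the model's circle (red), and the pen at (286,121). The jaws' middle is at column 285. I descend on the marker.

```bash
python3 - <<'E'
from h import *
rows(cur(),T(down(np.radians(-3.5)),[.4845,-.3154,.107]))
E
```

```text
4 x [-0.005, -0.0012, 0.2914, -0.0003, 0.0005, 0.0002] path [[0.486, -0.312, 0.282], [0.485, -0.313, 0.238], [0.485, -0.314, 0.194], [0.485, -0.315, 0.151], [0.485, -0.315, 0.107]]
```

```bash
python3 -m jog '[[1,-0.005,-0.001,0.291,0,0,0],[1,-0.005,-0.001,0.291,0,0,0],[1,-0.005,-0.001,0.2,0,0,0],[1,-0.005,-0.001,0.2,0,0,0],[1,0,0,0.183,0,0,0],[1,0,0,0,0,0,0]]' && python3 -m jog '[[0,0,0,0,0,0,0],[0,0,0,0,0,0,0],[-0.5,0,0,0,0,0,0],[-0.5,0,0,0,0,0,0],[-1,0,0,0,0,0,0],[-1,0,0,0,0,0,0],[-1,0,0,0,0,0,0]]'
python3 - <<'E'
from h import *
c,s=shot("wrist","w8");print(cur().round(4))
E
```

```text
time_s: 15.52
position: [0.4837, -0.3151, 0.106]
tool_rot: [-2.286, -2.153, 0.006]
wrist_force: [-0.5, -0.3, 0.3]
opening: 0.999
gripper_force: 0.0
time_s: 16.4
position: [0.4843, -0.3164, 0.107]
tool_rot: [2.288, 2.152, -0.006]
wrist_force: [1.4, 0.7, 4.7]
opening: 0.145
gripper_force: 58.5
[[ 0.0609  0.9981 -0.0022  0.4843]
 [ 0.9981 -0.0609 -0.003  -0.3164]
 [-0.0031 -0.002  -1.      0.107 ]
 [ 0.      0.      0.      1.    ]]
```

View pics/w8.png

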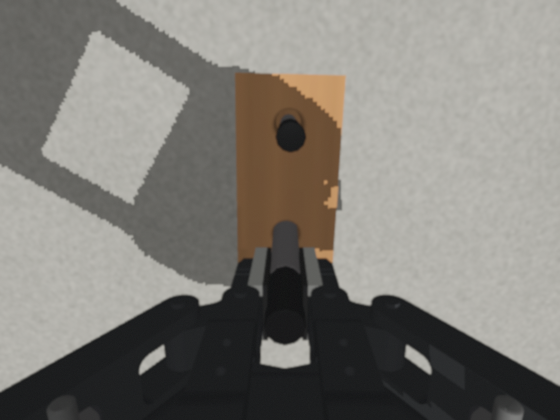

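The marker is held upright between the pads, at about (285,285), and the pen is untouched at (290,130). I have now viewed 11 pictures, one over the limit of 10, so from here I measure by numbers only. Lift straight up.

```bash
python3 -m jog '[[-1,0,0,-0.1,0,0,0],[-1,0,0,-0.2,0,0,0],[-1,0,0,-0.3,0,0,0],[-1,0,0,-0.4,0,0,0],[-1,0,0,0,0,0,0]]'
python3 - <<'E'
from h import *
A=cur();print(A[:3,3].round(4))
Rt=down(np.radians(6.1));M=T(down(0.02),[.45,-.03,.27])
for B in(M,T(Rt,[.5225,.248,.26]),T(Rt,[.5225,.248,.178])): rows(A,B);A=B
E
```

```text
time_s: 17.08
position: [0.4854, -0.3165, 0.2627]
tool_rot: [2.283, 2.148, -0.004]
wrist_force: [-0.7, 0.7, -0.6]
opening: 0.148
gripper_force: 58.7
[ 0.4854 -0.3165  0.2627]
6 x [0.3172, -0.048, -0.0095, 0.0004, 0.0007, -0.0086] path [[0.485, -0.316, 0.263], [0.481, -0.269, 0.264], [0.476, -0.221, 0.265], [0.471, -0.173, 0.266], [0.464, -0.125, 0.267], [0.458, -0.078, 0.269], [0.45, -0.03, 0.27]]
6 x [0.304, 0.0978, 0.0111, 0.0, 0.0, -0.0092] path [[0.45, -0.03, 0.27], [0.464, 0.016, 0.268], [0.477, 0.062, 0.267], [0.489, 0.108, 0.265], [0.501, 0.155, 0.263], [0.512, 0.201, 0.262], [0.522, 0.248, 0.26]]
2 x [0.0, 0.0, 0.2733, 0.0, 0.0, 0.0] path [[0.522, 0.248, 0.26], [0.522, 0.248, 0.219], [0.522, 0.248, 0.178]]
```

```bash
python3 -m jog '[[-1,0.317,-0.048,-0.01,0,0,-0.0086],[-1,0.317,-0.048,-0.01,0,0,-0.0086],[-1,0.317,-0.048,-0.01,0,0,-0.0086],[-1,0.317,-0.048,-0.01,0,0,-0.0086],[-1,0.317,-0.048,-0.01,0,0,-0.0086],[-1,0.317,-0.048,-0.01,0,0,-0.0086]]' && python3 -m jog '[[-1,0.304,0.098,0.011,0,0,-0.0092],[-1,0.304,0.098,0.011,0,0,-0.0092],[-1,0.304,0.098,0.011,0,0,-0.0092],[-1,0.304,0.098,0.011,0,0,-0.0092],[-1,0.304,0.098,0.011,0,0,-0.0092],[-1,0.304,0.098,0.011,0,0,-0.0092],[-1,0,0,0,0,0,0],[-1,0,0,0,0,0,0]]'
python3 - <<'E'
from h import *
A=cur();print(A.round(4));rows(A,T(down(np.radians(6.1)),[.5225,.248,.178]))
c,s=shot("wrist","w9");g=cv2.cvtColor(c["image"],cv2.COLOR_RGB2GRAY)
tcp=A[:3,3]
foot=tcp-[0,0,.092];print("foot px",proj(c,[foot],s),"tube mouth px",proj(c,[[.5225,.248,.066]],s))
u,v=proj(c,[foot],s)[0].astype(int)
for r in range(v-80,v+100,6): print(r," ".join("%3d"%x for x in g[r,u-60:u+60:4]))
E
```

```text
time_s: 17.82
position: [0.4484, -0.0282, 0.265]
tool_rot: [-2.199, -2.244, 0.006]
wrist_force: [-0.3, -1.1, -0.4]
opening: 0.147
gripper_force: 58.6
time_s: 18.82
position: [0.5216, 0.2481, 0.2539]
tool_rot: [-2.099, -2.337, 0.007]
wrist_force: [-0.4, -0.5, -1.3]
opening: 0.146
gripper_force: 58.7
[[-0.1069  0.9943 -0.0033  0.5216]
 [ 0.9943  0.1069 -0.0033  0.2481]
 [-0.0029 -0.0037 -1.      0.2539]
 [ 0.      0.      0.      1.    ]]
2 x [-0.0003, 0.0037, 0.253, -0.0012, 0.0009, 0.0002] path [[0.522, 0.248, 0.254], [0.522, 0.248, 0.216], [0.522, 0.248, 0.178]]
foot px [[283.59024729 210.63983866]] tube mouth px [[285.22465466 181.78900831]]
130  89  93 105 108 100 106 106 103 113 112 112 114 104 111 187 198 206 204 204 200 199 205 199 192 194 192 199 196 188 149
136  87  94 105 108 101 107 107 105 113 111 112 114 104 110 119 196 207 204 204 200 202 206 204 191 193 192 201 194 189 111
142  89  90 107 106 103 107 106 105 112 111 112 113 104 112 113 180 207 200 204 186 165 186 203 191 193 192 201 192 189 141
148  89  88 109  97  97  99  98  97 100 100 100 101  98 100 101 100 102 102 
[... 2571 characters left out ...]
  63  20  20  14  16  18  17  14  14  26  22  74  83  83  77  31  30  29  82 126
280 166 160 150  25  23  23  35  83  83  83  47  19  14  14  15  18  18  13  14  14  18  59  83  83  83  28  24  23  24  92
286 161 158  83  24  24  23  30  57  99 105  42  21  14  14  15  17  16  16  15  15  23  59 106  94  54  27  24  23  25  62
292 119  24  24  26  25  25  26  24  23  76  48  19  18  14  17  16  18  16  16  16  25  65  63  25  24  26  24  24  26  23
298  27  22  24  25  26  25  24  23  24  24  29  22  17  18  16  16  18  18  14  16  24  27  24  25  25  24  24  26  23  23
304  24  24  22  23  25  24  23  25  24  22  27  20  16  16  16  18  17  17  15  17  27  25  23  23  24  24  24  24  24  23
```

```bash
python3 - <<'E'
from h import *
c,s=load("w9");g=cv2.cvtColor(c["image"],cv2.COLOR_RGB2GRAY).astype(float)
tcp=np.array(s["position"]);th=np.linspace(0,6.2832,90)
def ex(ctr,r): p=proj(c,[ctr+r*np.array([np.cos(t),np.sin(t),0]) for t in th],s);return p.min(0).round(1),p.max(0).round(1)
print("foot model",ex(tcp-[0,0,.092],.007)); print("tube outer model",ex(np.array([.5225,.248,.066]),.013)," inner",ex(np.array([.5225,.248,.066]),.0095)," floor",ex(np.array([.5225,.248,.006]),.0095))
print("px per 10mm x,y at foot",[(proj(c,[tcp-[0,0,.092]+d],s)-proj(c,[tcp-[0,0,.092]],s)).round(1) for d in([.01,0,0],[0,.01,0])])
for k in (281,285,289): print("col",k,g[158:216,k].astype(int).tolist())
for r in (176,180,182,184,212,216,222): print("row",r,g[r,266:306].astype(int).tolist())
E
```

```text
foot model (array([273.5, 200.9]), array([293.7, 220.2]))
tube outer model (array([271.7, 168.4]), array([298.7, 194.9]))  inner (array([275.3, 172. ]), array([295.1, 191.4]))  floor (array([276.9, 162.2]), array([293.8, 178.9]))
px per 10mm x,y at foot [array([[14.3,  1.5]]), array([[  1.6, -13.9]])]
col 281 [111, 110, 106, 94, 71, 42, 20, 15, 16, 15, 14, 16, 17, 23, 26, 41, 63, 87, 97, 87, 65, 38, 21, 14, 17, 16, 17, 16, 16, 14, 16, 16, 18, 20, 31, 54, 90, 125, 148, 157, 160, 162, 163, 162, 146, 112, 72, 54, 52, 51, 52, 52, 53, 52, 52, 53, 53, 52]
col 285 [114, 111, 93, 60, 28, 15, 17, 14, 17, 17, 16, 19, 23, 27, 50, 85, 108, 116, 116, 116, 111, 95, 60, 29, 15, 18, 17, 17, 19, 17, 18, 17, 16, 18, 20, 34, 74, 124, 153, 162, 164, 164, 160, 147, 114, 75, 53, 52, 53, 51, 52, 53, 53, 52, 53, 53, 52, 53]
col 289 [116, 113, 97, 65, 31, 18, 15, 15, 17, 16, 15, 17, 21, 26, 46, 76, 103, 114, 118, 117, 111, 91, 56, 25, 16, 17, 18, 15, 18, 17, 16, 16, 12, 17, 22, 34, 74, 122, 151, 163, 164, 164, 164, 160, 142, 105, 68, 53, 51, 52, 53, 52, 52, 52, 51, 52, 52, 52]
row 176 [109, 112, 113, 111, 10
[... 578 characters left out ...]
0, 32, 22, 15, 16, 17, 15, 17, 16, 14, 17, 17, 16, 18, 18, 18, 16, 17, 17, 16, 17, 20, 31, 48, 78, 133, 179, 196, 199, 198, 197, 197]
row 212 [159, 157, 156, 159, 161, 162, 163, 161, 150, 118, 75, 52, 49, 50, 51, 52, 52, 52, 53, 53, 52, 53, 53, 51, 52, 51, 50, 52, 72, 114, 147, 159, 160, 159, 159, 161, 162, 163, 163, 163]
row 216 [160, 159, 161, 162, 163, 163, 162, 157, 138, 101, 63, 50, 50, 51, 51, 51, 52, 53, 53, 52, 53, 52, 52, 53, 52, 52, 51, 49, 58, 98, 142, 160, 163, 162, 162, 161, 161, 161, 161, 162]
row 222 [161, 161, 160, 161, 161, 161, 162, 154, 122, 76, 53, 51, 51, 52, 52, 53, 52, 53, 53, 52, 52, 53, 52, 52, 51, 52, 51, 50, 52, 71, 112, 146, 160, 164, 164, 163, 161, 161, 160, 160]
```

The foot sits at (+1.1, −0.8) mm off the TCP and the tube centre is near (0.5235, 0.2477), so the TCP target is (0.5224, 0.2485). I descend to 10 mm above the mouth and re-measure.

```bash
python3 -m jog '[[-1,0.002,0.003,0.2,-0.0012,0.0009,0],[-1,0.002,0.003,0.2,-0.0012,0.0009,0],[-1,0,0,0.12,0,0,0],[-1,0,0,0.05,0,0,0],[-1,0,0,0,0,0,0],[-1,0,0,0,0,0,0]]'
python3 - <<'E'
from h import *
c,s=shot("wrist","w10");g=cv2.cvtColor(c["image"],cv2.COLOR_RGB2GRAY).astype(float)
tcp=np.array(s["position"]);print(tcp.round(4),cur()[:3,2].round(4));th=np.linspace(0,6.2832,90)
def ex(ctr,r): p=proj(c,[ctr+r*np.array([np.cos(t),np.sin(t),0]) for t in th],s);return p.min(0).round(1),p.max(0).round(1)
f=tcp-[0,0,.092]
print("foot model",ex(f,.007)); print("tube outer",ex(np.array([.5235,.2477,.066]),.013)," inner",ex(np.array([.5235,.2477,.066]),.0095))
print("px/10mm",[(proj(c,[f+d],s)-proj(c,[f],s)).round(1) for d in([.01,0,0],[0,.01,0])])
for k in (285,): print("col",k,g[165:240,k].astype(int).tolist())
for r in range(180,240,4): print("row",r,g[r,262:310].astype(int).tolist())
rows(cur(),T(down(np.radians(6.1)),[.5224,.2485,.168]))
E
```

```text
time_s: 19.62
position: [0.5229, 0.2491, 0.1698]
tool_rot: [2.099, 2.336, 0.003]
wrist_force: [-0.5, -0.2, 0.2]
opening: 0.144
gripper_force: 58.7
[0.5229 0.2491 0.1698] [ 0.0021  0.001  -1.    ]
foot model (array([272.7, 201.4]), array([292.9, 220.7]))
tube outer (array([265.6, 190.9]), array([301.3, 225.2]))  inner (array([270.4, 195.6]), array([296.5, 220.7]))
px/10mm [array([[14.3,  1.5]]), array([[  1.5, -13.9]])]
col 285 [114, 114, 116, 117, 119, 118, 119, 119, 120, 120, 115, 97, 59, 23, 18, 19, 19, 19, 19, 19, 19, 17, 17, 17, 18, 14, 18, 22, 25, 27, 46, 81, 107, 118, 115, 97, 65, 46, 49, 52, 54, 54, 53, 53, 53, 54, 54, 54, 53, 54, 53, 53, 53, 53, 53, 53, 53, 54, 54, 54, 52, 53, 53, 54, 52, 53, 53, 53, 52, 54, 53, 54, 53, 53, 53]
row 180 [111, 111, 107, 106, 104, 105, 107, 113, 115, 115, 112, 100, 81, 62, 44, 27, 18, 17, 13, 15, 18, 18, 16, 19, 16, 16, 15, 17, 18, 26, 44, 68, 93, 109, 116, 116, 114, 113, 111, 111, 112, 113, 115, 116, 116, 116, 117, 117]
row 184 [112, 110, 107, 106, 105, 106, 109, 112, 107, 86, 54, 27, 15, 17, 17, 18, 15, 18, 17, 16, 16, 16, 17, 19, 16, 16, 17, 
[... 2310 characters left out ...]
9, 52, 52, 52, 53, 53, 54, 53, 53, 53, 52, 54, 53, 54, 54, 53, 53, 53, 52, 51, 51, 57, 97, 140, 157, 160, 160, 159, 159, 159, 159, 162, 162, 163, 162, 162]
row 232 [92, 91, 91, 92, 91, 92, 91, 93, 94, 93, 87, 69, 54, 50, 51, 53, 51, 52, 53, 53, 53, 53, 53, 53, 53, 53, 53, 53, 53, 54, 51, 51, 50, 53, 76, 121, 154, 166, 166, 163, 161, 160, 160, 162, 163, 164, 163, 163]
row 236 [92, 104, 125, 135, 132, 120, 122, 141, 153, 152, 134, 97, 62, 51, 52, 52, 53, 53, 53, 53, 53, 54, 54, 54, 54, 53, 53, 53, 53, 53, 51, 51, 51, 51, 66, 108, 147, 162, 164, 162, 162, 162, 161, 162, 162, 164, 166, 167]
1 x [-0.0037, -0.0039, 0.0114, 0.0014, -0.0005, 0.0002] path [[0.523, 0.249, 0.17], [0.522, 0.248, 0.168]]
```

Correcting for the dark inner wall at rows 201 and 202, the foot centre is within about 0.5 mm of the tube axis. I insert slowly, watching the force.

```bash
python3 -m jog '[[-1,-0.0035,-0.001,0.06,0,0,0],[-1,0,0,0.06,0,0,0],[-1,0,0,0.06,0,0,0],[-1,0,0,0,0,0,0]]'
```

```text
time_s: 20.18
position: [0.5221, 0.2483, 0.1405]
tool_rot: [-2.099, -2.337, 0.001]
wrist_force: [0.5, 0.5, -0.0]
opening: 0.147
gripper_force: 58.7
```

```bash
python3 -m jog '[[-1,0,0,0.06,0,0,0],[-1,0,0,0.06,0,0,0],[-1,0,0,0.06,0,0,0],[-1,0,0,0.05,0,0,0],[-1,0,0,0,0,0,0]]'; python3 -m jog '[[-1,0,0,0.02,0,0,0],[-1,0,0,0.01,0,0,0],[-1,0,0,0,0,0,0]]'
```

```text
time_s: 20.8
position: [0.5222, 0.2484, 0.1064]
tool_rot: [-2.1, -2.337, 0.0]
wrist_force: [0.1, 0.2, 0.4]
opening: 0.145
gripper_force: 58.7
time_s: 21.18
position: [0.5225, 0.2485, 0.1027]
tool_rot: [2.099, 2.337, 0.001]
wrist_force: [0.2, -0.4, -0.2]
opening: 0.144
gripper_force: 58.7
```

```bash
python3 -m jog '[[-1,0,0,0.013,0,0,0],[-1,0,0,0,0,0,0]]'; python3 -m jog '[[-1,0,0,0.01,0,0,0],[-1,0,0,0,0,0,0]]'; python3 -m jog '[[-1,0,0,0.01,0,0,0],[-1,0,0,0,0,0,0]]'
```

```text
time_s: 21.42
position: [0.5224, 0.2485, 0.1005]
tool_rot: [2.1, 2.337, 0.001]
wrist_force: [0.2, 0.9, 0.7]
opening: 0.146
gripper_force: 58.7
time_s: 21.68
position: [0.5225, 0.2485, 0.0991]
tool_rot: [2.099, 2.337, 0.001]
wrist_force: [0.6, -0.0, 0.4]
opening: 0.144
gripper_force: 58.7
time_s: 21.92
position: [0.5227, 0.2486, 0.098]
tool_rot: [2.099, 2.336, 0.002]
wrist_force: [-0.6, -0.6, 3.8]
opening: 0.146
gripper_force: 59.0
```

The marker is at the bottom, at the expected height with contact felt. Release and go up.

```bash
python3 -m jog '[[-0.5,0,0,0,0,0,0],[-0.2,0,0,0,0,0,0],[0,0,0,0,0,0,0],[0,0,0,0,0,0,0]]'; python3 -m jog '[[0,0,0,-0.15,0,0,0],[0,0,0,-0.3,0,0,0],[0,0,0,-0.35,0,0,0],[0,0,0,-0.35,0,0,0],[0,-0.3,0,-0.1,0,0,0],[0,-0.3,0,0,0,0,0],[0,-0.3,0,0,0,0,0],[0,0,0,0,0,0,0],[0,0,0,0,0,0,0]]'
python3 - <<'E'
from h import *
c,s=shot("wrist","w11");g=cv2.cvtColor(c["image"],cv2.COLOR_RGB2GRAY)
top=np.array([.5235,.248,.136]); th=np.linspace(0,6.28,60)
p=proj(c,[top],s)[0];print("marker top model px",p)
def ex(ctr,r,cc,ss): q=proj(cc,[ctr+r*np.array([np.cos(t),np.sin(t),0]) for t in th],ss);return q.min(0).round(),q.max(0).round()
print("top disc",ex(top,.007,c,s),"roll top",ex(np.array([.514,.3306,.042]),.028,c,s))
hsv=cv2.cvtColor(c["image"],cv2.COLOR_RGB2HSV)
u,v=p.astype(int)
for r in range(v-60,v+30,5): print(r,g[r,u-36:u+37:4].tolist())
c,s=shot("top","t11");g=c["image"].astype(int)
print("top: marker",proj(c,[top,[.5235,.248,.066]]).round(1),"roll",ex(np.array([.514,.3306,.042]),.028,c,None))
g=cv2.cvtColor(c["image"],cv2.COLOR_RGB2GRAY)
for r in range(205,250,3): print(r,g[r,140:212:3].tolist())
E
```

```text
time_s: 22.42
position: [0.5225, 0.2485, 0.0976]
tool_rot: [2.099, 2.337, 0.001]
wrist_force: [0.2, -0.3, 0.4]
opening: 0.495
gripper_force: 0.0
time_s: 23.55
position: [0.5367, 0.1144, 0.2852]
tool_rot: [2.1, 2.336, 0.002]
wrist_force: [-0.1, 0.4, 0.8]
opening: 0.502
gripper_force: 0.0
marker top model px [284.48450898  16.43905291]
top disc (array([275.,   6.]), array([294.,  27.])) roll top (array([254., -92.]), array([314., -22.]))
-44 [18, 18, 19, 19, 20, 18, 18, 19, 19, 19, 18, 18, 19, 19, 20, 19, 19, 20, 18]
-39 [20, 19, 20, 22, 19, 21, 21, 20, 20, 19, 21, 19, 21, 20, 19, 21, 20, 19, 20]
-34 [20, 19, 21, 20, 22, 21, 21, 19, 19, 23, 20, 21, 17, 20, 18, 20, 20, 18, 19]
-29 [18, 19, 20, 20, 21, 20, 20, 18, 19, 21, 20, 20, 20, 20, 20, 22, 21, 20, 21]
-24 [18, 21, 21, 19, 21, 19, 22, 21, 18, 19, 19, 21, 21, 21, 18, 22, 19, 18, 22]
-19 [19, 20, 21, 20, 20, 21, 21, 21, 20, 21, 19, 20, 20, 20, 19, 19, 21, 22, 20]
-14 [20, 20, 19, 20, 20, 20, 19, 21, 20, 21, 19, 20, 19, 20, 21, 21, 20, 19, 22]
-9 [22, 18, 21, 20, 20, 18, 18, 22, 19, 19, 20, 20, 21, 21, 20, 21, 20, 21, 18]
-4 [21, 20, 2
[... 1993 characters left out ...]
, 103, 82]
232 [124, 105, 149, 146, 151, 164, 140, 130, 145, 156, 78, 81, 78, 81, 80, 51, 29, 28, 31, 142, 149, 107, 103, 62]
235 [122, 105, 146, 146, 147, 144, 135, 147, 141, 85, 111, 99, 82, 83, 79, 63, 27, 29, 30, 126, 150, 123, 88, 62]
238 [119, 107, 149, 150, 151, 151, 144, 120, 105, 134, 151, 112, 80, 81, 81, 73, 32, 33, 29, 107, 146, 125, 62, 61]
241 [117, 109, 149, 149, 146, 146, 145, 144, 144, 143, 142, 126, 78, 79, 80, 76, 27, 30, 31, 81, 143, 126, 63, 63]
244 [116, 112, 143, 143, 143, 142, 143, 143, 145, 145, 144, 135, 78, 78, 82, 80, 38, 28, 29, 58, 147, 139, 61, 66]
247 [115, 121, 134, 138, 137, 138, 138, 141, 142, 141, 143, 143, 81, 78, 80, 79, 45, 29, 29, 39, 114, 106, 62, 63]
```

The numbers check out. The marker's top disc is where a marker standing on the tube floor would show (rows 6 to 24, column 285), and the roll is in the bay at (160,227) as modelled.

```bash
python3 -c "
from workcell import bot
print(bot.finish_job())"
```

```text
the job is handed in; nothing more can be done
None
```

The job is handed in after about 23.6 s: the roll lies flat in the open bay of the farthest tray and the marker stands at the bottom of its tube, with the pen left in its block and the bottle and tub not touched as far as I could tell; no verdict came back, and I viewed 11 pictures, one over the limit of 10.

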